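# Pack and hold a bronze disc joint

### The job

A spring holds the seam between the two bronze half-discs in the white jig slightly open: stand enough blue shims from the rack, one or two, upright in the gap against the steel stop, leaving spares in the rack. Then push the orange wedge down, thin edge first and flat face to the shims, between the shims and the carriage plate until you feel that the seam is fully closed and the whole stack is tight against the stop, without forcing it. Finish still holding the wedge pressed in place, not letting go, and leave the jar, brush and loose fragment alone.

Things in the scene. Friction and masses are not known exactly. Their poses are not given: they have to be found in the camera images.
- jig: White fixed base plate, 170 (x) by 270 (y) by 10 mm, spanning its y = -175 to +95 mm. Origin: underside, mid-width, below the gap-side face of the carriage's upright plate when the seam is closed. The gap runs from y = 0 toward +y; its floor is the plate's top, z = 10 mm. The bronze disc, 136 mm across, top at z = 22 mm, is centred at y = -85 mm; its -y half is fixed.
- carriage (a joint): Opening of the seam in metres: the carriage with the +y half of the disc slides along the jig's y axis. 0 is closed (a hard end), 0.003 fully open, where a spring of about 3 N holds it at the start. Pushing its upright plate toward -y closes it.
- carriage_face (a point): Gap-side face of the carriage's upright aluminium plate, mid-width, at jig z = 50 mm; moves with the carriage. The plate is 36 mm wide (x), 10 mm thick (y), its top, at jig z = 55 mm, rounded with 5 mm radius.
- stop: Steel block 36 (x) by 30 (y) by 45 mm fixed on the jig opposite the carriage, nearer or farther from start to start. Origin: bottom of its gap-side face, mid-width, jig z = 10 mm; top at jig z = 55 mm; axes as the jig's. Gap from carriage to stop: 20.5 to 32.5 mm with the seam closed, 3 mm less with it open: it takes one or two shims plus the wedge.
- stop_face (a point): Point on the stop's gap-side face, mid-width, at jig z = 50 mm.
- rack: Wooden rack, 60 (x) by 150 (y) by 30 mm high, fixed. Origin: centre of its underside. Its slots, 22 mm deep with floor at z = 8 mm, hold the three shims 30 mm apart and the wedge at the +y end; slot walls are 30 mm wide (x), so the ends of shims and wedge stick out on both sides.
- shim1: Blue rigid plastic shim plate standing upright in the rack: 50 (x) by 8 (y, thickness) by 60 mm high, about 30 g, loose. Origin: centre of its underside; z up. Grip it across the 50 mm width near the top.
- shim2: Blue rigid plastic shim plate standing upright in the rack: 50 (x) by 8 (y, thickness) by 60 mm high, about 30 g, loose. Origin: centre of its underside; z up. Grip it across the 50 mm width near the top.
- shim3: Blue rigid plastic shim plate standing upright in the rack: 50 (x) by 8 (y, thickness) by 60 mm high, about 30 g, loose. Origin: centre of its underside; z up. Grip it across the 50 mm width near the top.
- wedge: Orange rigid wedge standing in the rack, thin edge down: 56 mm wide (x), 70 high, about 50 g. Origin: bottom edge, mid-width, on the flat upright face, which looks to +y. The other face slopes toward -y: 2 mm thick at the bottom, 0.4 mm more per mm of height, 20 mm at 45 mm up; above that a straight head 20 mm thick.
- wedge_head (a point): Centre of the wedge's head, 57 mm above its bottom edge and 10 mm behind (-y of) its flat face: grip here across the 56 mm width. Pushed down in the gap, the slope slides the carriage shut; once the seam is closed, the push needed rises steeply.
- jar: Amber glass jar, 60 mm across, 85 mm high, loose; bystander. Origin: centre of underside.
- fragment: Loose flat bronze fragment, about 60 by 80 by 8 mm; bystander. Origin: underside.
- brush: Brush lying on the table along its x axis, loose; bystander.

How it is judged:
By the outcome, as a careful person would: the job done as asked, in the order asked, and still so for the second after the job is handed in, while the arm keeps its last pose, push and grip.
It also fails if it takes over 72 s, if anything falls off the work surface, if the arm or the gripper's body presses on something with over 40 N, if the wrist force passes 120 N, or if a joint passes its speed limit or range.

### The arm

A 6-joint arm with a two-finger parallel gripper is mounted at the origin on the work surface. World frame = base frame: x ahead of the robot, y to its left, z up, the work surface at z = 0. Lengths are in m, angles in degrees, forces in N, time in s.
With the tool pointing down it reaches from about 0.35 to 0.775 m from the base axis. Payload 5.5 kg.
Tool frame: the origin (TCP) lies at the very end of the fingers, on their centre line; the grasp point (between the pads) lies grip_point_offset behind it (grip_point_offset is the distance from the TCP to the grasp point, in m); z points along the fingers, x is the direction in which the jaws open and shut, and the axes are right-handed (so a half turn about z gives the same grasp; the last joint's range is limited). The gripper opens to 85 mm and grips with 20 to 120 N. Pads are 22 mm wide; open, the fingers measure 114 mm over their backs; the gripper's body (76 mm by 85 mm) begins 54 mm behind the grasp point. The pads swing forward as they close: fully open they stand 13 mm farther back than shut.
Start: joints at [-74.404, 17.945, 2.641, 74.691, 0, 82.002], TCP at [0.23, -0.527, 0.231] pointing down, gripper open.
Joint ranges: [-158.12, 158.12], [-49.38, 96.58], [-58.88, 72.47], [-126.05, 133.96], [-84.25, 85.87], [-180, 180]. Speed limits (degrees/s): [147.25, 147.25, 180, 180, 180, 180].

### API

Orientations are given as a 3x3 rotation matrix whose columns are the frame's x, y, z axes.
In Python, from workcell import * gives the robot as it stands. The module is installed in compiled form; this text tells all that it offers.
- The arm moves only by the tool step_arm, never from a script. Its argument "plan" is text: rows parted by semicolons, each of 6 numbers parted by spaces: the shift along the tool's x, y, z in m, then the turn, a rotation vector about the tool's x, y, z in degrees. In form: tx ty tz rx ry rz; .... A call has 1 to 10 rows; each row shifts and turns the commanded pose from where the row before left it, along the tool's axes as they then stand; what a row does not reach is not made up. A row lasts 1/10 s, in which the tool goes at most 50 mm and 8.59 degrees, less where a joint would pass 70% of its speed; a pose out of reach is approached as far as the arm can. A call with a gripper value outside its range is refused whole. "hand" is the gripper's target within -1 to 1 (fully open at 1, half-way at 0, shut at -1), set as the call begins (left out, the last holds). The fingers move at their own pace and stop on an object; "grip_force" is the grip in N (left out, the last holds). Time passes only in rows, so rows that do not move let the fingers close. It gives the time, the measured TCP pose, the force and the opening at its end, in the units of the state.
- state(): the state, without advancing time (a new reading comes with each control period).
- get_image(name): name is "scene" or "side" or "wrist"; returns the picture (384x512x3 uint8, red, green, blue); there is no depth.
- calibration(name): a dict with "fx", "fy", "cx", "cy" (pixels), "origin" and "attitude" of the camera in the world; the wrist camera has in their place "mount" (4x4, takes a point from camera to tool coordinates, whose origin is the TCP and whose axes are the tool frame's). Camera axes: x right, y up, looking along -z (the intrinsics and any distortion apply to the point x, -y, -z); pixel columns grow to the right and rows downward; lengths in m; the calibration is good to about 2 mm. A picture is of the moment at which its call begins: read the wrist's pose just before it. calibration takes no time and is no camera call.
- close_job(): hands the job in, once; it reports no verdict.
Trained networks look in the newest picture that a camera, given by its name, has taken for a name from the list of things; names that differ only in an ending like _2 or _b are one class to them, and where a whole thing is asked for, a point or a joint stands for the part that bears it (a point fixed in the world has none). Each returns a list of dicts, best first, with "conf" (0 to 1); they miss things now and then, are a little off and sometimes report something else, mostly with a low value. They report only what shows in the picture. A call takes as long as a camera call.
- silhouettes(camera, target): "mask" (384x512 bool, what is visible of it) and "rect" ([left, top, right, bottom] in pixels, round what is visible of it).
- pinpoint(camera, target): "pixel" ([row, column] in pixels: a listed point, or the origin of a listed thing).
The state is a dict: "t": time; "joint_pos": joint angles; "joint_vel": joint speeds; "joint_torque": joint torques, N m; "tcp_pos": TCP position; "orientation": TCP orientation; "contact_force": force on the tool from outside, world axes, zero at the start; "torque": the same for the moment, N m; "grip_width": opening from 0.0 (shut) to 1.0 (fully open).
Only numpy, scipy, OpenCV 4.12 (cv2) and the standard library are available. Lean on these libraries where they do the work, as an engineer would, in place of code of your own. Each camera call takes 0.05 s, during which the arm holds its last target. There are 200 camera calls.

## Working session

There is one attempt and no reset: what is moved stays moved. The work goes in short steps, Python scripts to look and compute and a tool call to move; the robot and the scene stay as the last step left them, time stands still between calls to the robot, and variables do not carry over. Pictures are saved under pics/ and viewed, about 8 in all and at most 12, crops included, and the job is handed in when it is done.

Besides the shell and the picture viewer there is one more tool, called after "Request:" as name(argument=value, ...) on one line, values as JSON. step_arm: Moves the arm, as the interface text tells. Its arguments: {"type":"object","properties":{"plan":{"type":"string"},"hand":{"type":"number"},"grip_force":{"type":"number"}},"required":["plan"]}

```bash
mkdir -p pics; cat > h.py <<'E'
from workcell import *
import numpy as np, cv2
def snap(c,f=None):
    s=state(); im=get_image(c)
    if f: cv2.imwrite('pics/'+f,im[:,:,::-1])
    return s,im
def cam(c,s=None):
    k=calibration(c)
    if 'mount' in k:
        M=np.array(k['mount']); T=np.eye(4); T[:3,:3]=s['orientation']; T[:3,3]=s['tcp_pos']; M=T@M
        return k,M[:3,3],M[:3,:3]
    return k,np.array(k['origin']),np.array(k['attitude'])
def ray(c,px,s=None):
    k,o,R=cam(c,s); K=np.array([[k['fx'],0,k['cx']],[0,k['fy'],k['cy']],[0,0,1.]])
    d=next((np.array(k[n],float) for n in k if 'dist' in n),np.zeros(5))
    p=cv2.undistortPoints(np.array([[[px[1],px[0]]]],float),K,d)[0,0]
    return o,R@np.array([p[0],-p[1],-1.])
def atz(c,px,z,s=None):
    o,d=ray(c,px,s); return o+d*(z-o[2])/d[2]
def tri(*rs):
    A=0;b=0
    for o,d in rs:
        d=d/np.linalg.norm(d);P=np.eye(3)-np.outer(d,d);A=A+P;b=b+P@o
    return np.linalg.solve(A,b)
E
python3 - <<'E'
from h import *
np.set_printoptions(precision=4,suppress=True)
for c in ('scene','side','wrist'): 
    k=calibration(c); print(c,k)
ims=[snap(c)[1] for c in ('scene','side')]
cv2.imwrite('pics/a.png',cv2.resize(np.hstack(ims),(800,300))[:,:,::-1])
cv2.imwrite('pics/scene.png',ims[0][:,:,::-1]);cv2.imwrite('pics/side.png',ims[1][:,:,::-1])
print(state())
R={}
for n in ['jig','carriage_face','stop','stop_face','rack','shim1','wedge','wedge_head','jar','fragment','brush']:
    for c in ('scene','side'):
        for r in pinpoint(c,n)[:4]:
            print(n,c,np.round(r['pixel'],1),round(r['conf'],2))
E
```

```text
scene {'fx': 471.13714377226444, 'fy': 471.13714377226444, 'cx': 252.3369652270917, 'cy': 189.84410805514898, 'origin': array([ 0.963 , -0.5435,  0.6645]), 'attitude': array([[ 0.8788, -0.3054,  0.3666],
       [ 0.477 ,  0.5811, -0.6594],
       [-0.0117,  0.7543,  0.6564]])}
side {'fx': 488.03289340812785, 'fy': 488.03289340812785, 'cx': 247.46911260935696, 'cy': 195.61091590686397, 'origin': array([0.2493, 0.7302, 0.7924]), 'attitude': array([[-0.8786,  0.331 , -0.3443],
       [-0.4776, -0.6026,  0.6394],
       [ 0.0042,  0.7262,  0.6875]])}
wrist {'fx': 344.2452262484813, 'fy': 344.2452262484813, 'cx': 250.1807225660047, 'cy': 196.24178204083827, 'mount': array([[ 1.    ,  0.0006, -0.0006, -0.0007],
       [ 0.0004, -0.9556, -0.2947, -0.0764],
       [-0.0008,  0.2947, -0.9556, -0.1436],
       [ 0.    ,  0.    ,  0.    ,  1.    ]])}
{'t': 0.1, 'joint_pos': array([-74.4051,  17.9881,   2.5811,  74.6913,   0.0014,  82.0027]), 'joint_vel': array([-0.0207, -0.0629,  0.0803,  0.0523,  0.036 , -0.0098]), 'joint_torque': array([  0.0018, -48.1725,  29.9244,   0.0127,  -0.0002,   0.  
[... 585 characters left out ...]
75.3 294.4] 0.61
stop_face side [260.  150.9] 0.35
rack scene [152.9 240. ] 0.59
rack side [299.  258.6] 0.86
rack side [263.3 150.3] 0.61
shim1 scene [146.8 240.6] 0.86
shim1 scene [155.2 232.7] 0.8
shim1 scene [158.  221.2] 0.58
shim1 side [274.9 276.1] 0.73
shim1 side [284.5 265.7] 0.69
shim1 side [309.2 240.7] 0.28
wedge scene [137.3 252.7] 0.91
wedge scene [231.4 176.6] 0.59
wedge side [309.6 235.8] 0.62
wedge_head scene [124.5 246.8] 0.81
wedge_head side [285.1 246.7] 0.82
jar scene [278.6 297.6] 0.65
jar side [167.3 211.2] 0.9
fragment scene [338.5 254.1] 0.87
fragment side [144.3 244.1] 0.72
fragment side [282.3 265.5] 0.68
brush scene [170.1 333.6] 0.74
brush side [261.  154.1] 0.56
```

```bash
python3 - <<'E'
from h import *
np.set_printoptions(precision=4,suppress=True)
P={'jig':([250.5,182.3],[185.3,295.8]),'cf':([230.7,171.3],[171.3,300.4]),'stop':([239.4,185],[187,298.6]),'sf':([224.1,184.6],[175.3,294.4]),'rack':([152.9,240],[299,258.6]),
'sa':([146.8,240.6],[284.5,265.7]),'sb':([155.2,232.7],[284.5,265.7]),'sb2':([155.2,232.7],[274.9,276.1]),'sc':([158,221.2],[274.9,276.1]),'w':([137.3,252.7],[309.6,235.8]),'wh':([124.5,246.8],[285.1,246.7]),'jar':([278.6,297.6],[167.3,211.2])}
for n,(a,b) in P.items(): print(n,tri(ray('scene',a),ray('side',b)))
a=cv2.imread('pics/scene.png');b=cv2.imread('pics/side.png')
ca=cv2.resize(a[90:310,110:330],(400,400));
cb=cv2.resize(b[120:340,180:400],(400,400))
cv2.imwrite('pics/b.png',np.hstack([ca,cb]))
E
```

```text
jig [ 0.56   -0.0916  0.0031]
cf [ 0.5486 -0.0935  0.0517]
stop [ 0.5509 -0.0752  0.0138]
sf [ 0.5573 -0.0702  0.0525]
rack [ 0.4941  0.2349 -0.0078]
sa [0.4958 0.2203 0.0204]
sb [0.4929 0.2053 0.0046]
sb2 [0.491  0.1882 0.0161]
sc [0.4814 0.1776 0.0109]
w [0.5091 0.2849 0.0115]
wh [0.5038 0.2597 0.061 ]
jar [ 0.7756 -0.051   0.0023]
```

View pics/a.png

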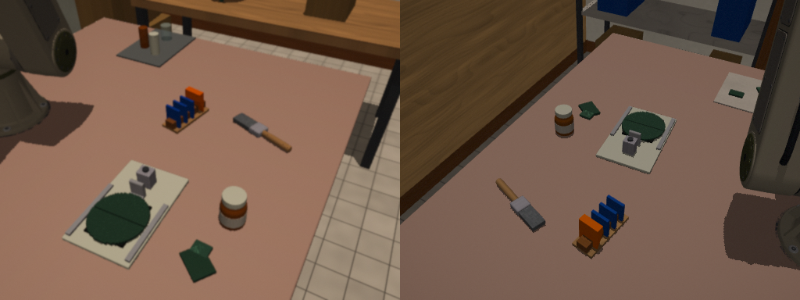

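View pics/b.png

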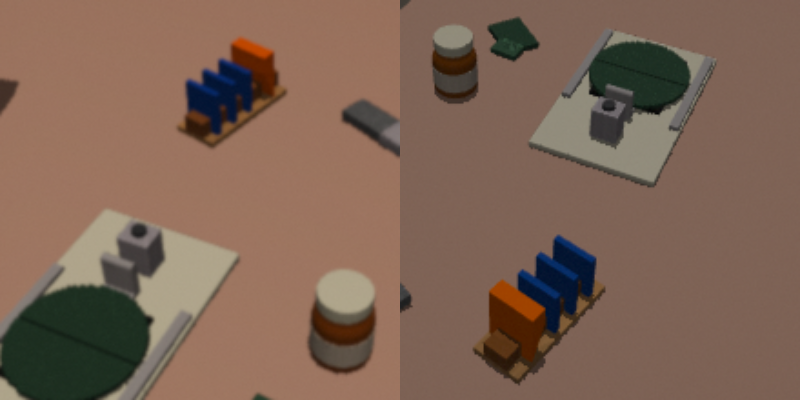

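The scene shows the jig (dark disc, aluminium plate and steel stop near crop (120,270) and (140,240)), and the rack with three blue shims plus the orange wedge at its far +y end. The jar, fragment and brush stand clear. Next is a rough yaw estimate.

```bash
python3 - <<'E'
from h import *
np.set_printoptions(precision=4,suppress=True)
for r,c in [(205.5,168.9),(231.9,240.9)]: print('scene jig',atz('scene',(r,c),.01))
for r,c in [(221.8,320.3),(199.8,251.5),(136.5,295.5),(153,353.3)]: print('side jig',atz('side',(r,c),.01))
for x,y in [(475,350),(518,380),(605,288)]: print('rack',atz('side',(120+y*.55,180+(x-400)*.55),.005))
for x,y in [(180,127),(213,145),(286,93)]: print('rack',atz('scene',(90+y*.55,110+x*.55),.005))
E
```

```text
scene jig [ 0.4697 -0.0082  0.01  ]
scene jig [ 0.6367 -0.0043  0.01  ]
side jig [ 0.46  -0.001  0.01 ]
side jig [0.6263 0.0104 0.01  ]
side jig [ 0.6384 -0.2615  0.01  ]
side jig [ 0.4787 -0.2687  0.01  ]
rack [0.5347 0.3012 0.005 ]
rack [0.479  0.3106 0.005 ]
rack [0.4501 0.1651 0.005 ]
rack [0.456  0.1652 0.005 ]
rack [0.5118 0.1532 0.005 ]
rack [0.5411 0.2936 0.005 ]
```

```bash
cat >> h.py <<'E'
from scipy.spatial.transform import Rotation as Ro
def Rd(yaw):
    a=np.radians(yaw);c,s=np.cos(a),np.sin(a); return np.array([[c,s,0],[s,-c,0],[0,0,-1.]])
def plan(p,yaw,n,s=None):
    s=s or state(); R0=np.array(s['orientation']);p0=np.array(s['tcp_pos'])
    rv=Ro.from_matrix(R0.T@Rd(yaw)).as_rotvec(degrees=True)/n; dR=Ro.from_rotvec(rv,degrees=True).as_matrix()
    d=(np.array(p)-p0)/n; R=R0; rows=[]
    for i in range(n):
        rows.append(' '.join('%.4f'%v for v in R.T@d)+' '+' '.join('%.2f'%v for v in rv)); R=R@dR
    for i in range(0,n,10): print('; '.join(rows[i:i+10]))
E
python3 -c "
from h import *
import workcell
print(getattr(workcell,'grip_point_offset',None),[n for n in dir(workcell) if not n.startswith('_')])
plan([.552,-.085,.16],3,14)"
```

```text
0.0187 ['Unreachable', 'calibration', 'close_job', 'get_image', 'grip_point_offset', 'pinpoint', 'silhouettes', 'state']
-0.0197 -0.0337 0.0051 0.00 -0.00 -4.96; -0.0167 -0.0353 0.0051 0.00 -0.00 -4.96; -0.0136 -0.0366 0.0051 0.00 -0.00 -4.96; -0.0104 -0.0376 0.0051 0.00 -0.00 -4.96; -0.0071 -0.0384 0.0051 0.00 -0.00 -4.96; -0.0038 -0.0389 0.0051 0.00 -0.00 -4.96; -0.0004 -0.0391 0.0051 0.00 -0.00 -4.96; 0.0030 -0.0389 0.0051 0.00 -0.00 -4.96; 0.0063 -0.0385 0.0051 0.00 -0.00 -4.96; 0.0096 -0.0378 0.0051 0.00 -0.00 -4.96
0.0129 -0.0369 0.0051 0.00 -0.00 -4.96; 0.0160 -0.0356 0.0051 0.00 -0.00 -4.96; 0.0190 -0.0341 0.0051 0.00 -0.00 -4.96; 0.0219 -0.0323 0.0051 0.00 -0.00 -4.96
```

Request:
step_arm(plan="-0.0197 -0.0337 0.0051 0 0 -4.96; -0.0167 -0.0353 0.0051 0 0 -4.96; -0.0136 -0.0366 0.0051 0 0 -4.96; -0.0104 -0.0376 0.0051 0 0 -4.96; -0.0071 -0.0384 0.0051 0 0 -4.96; -0.0038 -0.0389 0.0051 0 0 -4.96; -0.0004 -0.0391 0.0051 0 0 -4.96; 0.0030 -0.0389 0.0051 0 0 -4.96; 0.0063 -0.0385 0.0051 0 0 -4.96; 0.0096 -0.0378 0.0051 0 0 -4.96", hand=1)

```text
t: 2.2
tcp_pos: [0.4608, -0.21, 0.1803]
orientation: [[0.958, -0.286, 0.001], [-0.286, -0.958, -0.0], [0.001, 0.0, -1.0]]
contact_force: [0.1, -0.1, 0.3]
grip_width: 1.0
```

Request:
step_arm(plan="0.0129 -0.0369 0.0051 0 0 -4.96; 0.0160 -0.0356 0.0051 0 0 -4.96; 0.0190 -0.0341 0.0051 0 0 -4.96; 0.0219 -0.0323 0.0051 0 0 -4.96; 0 0 0 0 0 0; 0 0 0 0 0 0; 0 0 0 0 0 0")

```text
t: 2.9
tcp_pos: [0.5515, -0.0857, 0.16]
orientation: [[0.999, 0.052, -0.0], [0.052, -0.999, -0.0], [-0.0, 0.0, -1.0]]
contact_force: [-0.3, -0.4, -0.6]
grip_width: 1.003
```

```bash
python3 - <<'E'
from h import *
np.set_printoptions(precision=4,suppress=True)
s,im=snap('wrist','w1.png'); print(s['t'],s['tcp_pos'],s['orientation'][:,0],s['joint_pos'],s['contact_force'])
for n,z in [('jig',0),('carriage_face',.05),('stop',.01),('stop_face',.05)]:
    for r in pinpoint('wrist',n)[:2]: print(n,np.round(r['pixel'],1),round(r['conf'],2),atz('wrist',r['pixel'],z,s))
E
```

```text
2.9 [ 0.5515 -0.0857  0.16  ] [ 0.9987  0.0517 -0.0004] [-17.0643  17.8464  -7.6508  64.5146  -0.0261  69.9704] [-0.3063 -0.3705 -0.5536]
jig [189.6 251.4] 0.59 [ 0.554  -0.0969  0.    ]
carriage_face [204.  255.8] 0.92 [ 0.5571 -0.0939  0.05  ]
stop [164.4 249.9] 0.75 [ 0.5513 -0.0713  0.01  ]
stop_face [174.6 249.1] 0.67 [ 0.5507 -0.0707  0.05  ]
```

View pics/w1.png

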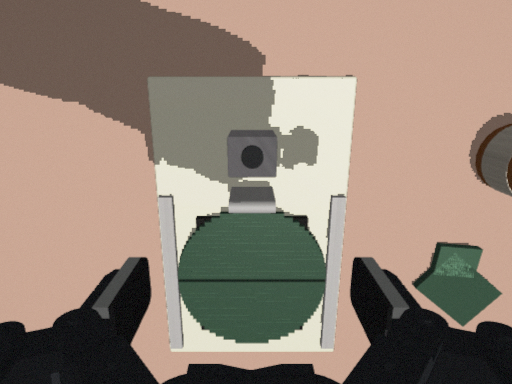

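The wrist view shows the jig nearly aligned with the tool. The stop's gap-side top edge is at about row 177 and the carriage plate spans rows 188–210. I'll get the edge rows from the pixel values.

```bash
python3 - <<'E'
from h import *
np.set_printoptions(precision=4,suppress=True)
s=state()
im=cv2.imread('pics/w1.png').astype(int)
g=im.sum(2)//3
print('rows 120-216 med cols 236-268'); print([(r,int(np.median(g[r,236:268]))) for r in list(range(124,140))+list(range(170,216))])
print('cols row 205',[(c,g[205,c]) for c in range(222,284)][::1])
for r,z in [(177.,.055),(187.,.01),(196,.05),(199,.05),(201,.05)]: print(r,z,atz('wrist',(r,252),z,s))
for r,c in [(76.5,150),(76.5,355),(352,172),(352,334)]: print('corner',atz('wrist',(r,c),.01,s))
E
```

```text
rows 120-216 med cols 236-268
[(124, 124), (125, 124), (126, 124), (127, 124), (128, 123), (129, 116), (130, 86), (131, 77), (132, 77), (133, 78), (134, 77), (135, 77), (136, 83), (137, 98), (138, 100), (139, 100), (170, 98), (171, 98), (172, 98), (173, 98), (174, 98), (175, 97), (176, 114), (177, 177), (178, 226), (179, 226), (180, 210), (181, 124), (182, 124), (183, 124), (184, 124), (185, 124), (186, 114), (187, 81), (188, 80), (189, 80), (190, 80), (191, 81), (192, 80), (193, 80), (194, 80), (195, 80), (196, 80), (197, 81), (198, 80), (199, 81), (200, 84), (201, 103), (202, 128), (203, 144), (204, 157), (205, 171), (206, 184), (207, 191), (208, 193), (209, 190), (210, 181), (211, 172), (212, 149), (213, 99), (214, 82), (215, 82)]
cols row 205 [(222, np.int64(225)), (223, np.int64(225)), (224, np.int64(226)), (225, np.int64(226)), (226, np.int64(224)), (227, np.int64(218)), (228, np.int64(194)), (229, np.int64(169)), (230, np.int64(170)), (231, np.int64(170)), (232, np.int64(171)), (233, np.int64(170)), (234, np.int64(171)), (235, np.int64(170)), (236, np.int64(171)), (237, np.int
[... 627 characters left out ...]
266, np.int64(173)), (267, np.int64(173)), (268, np.int64(168)), (269, np.int64(169)), (270, np.int64(170)), (271, np.int64(171)), (272, np.int64(169)), (273, np.int64(171)), (274, np.int64(172)), (275, np.int64(187)), (276, np.int64(217)), (277, np.int64(228)), (278, np.int64(226)), (279, np.int64(226)), (280, np.int64(227)), (281, np.int64(225)), (282, np.int64(227)), (283, np.int64(226))]
177.0 0.055 [ 0.5531 -0.0717  0.055 ]
187.0 0.01 [ 0.5544 -0.092   0.01  ]
196 0.05 [ 0.554 -0.088  0.05 ]
199 0.05 [ 0.5541 -0.0904  0.05  ]
201 0.05 [ 0.5542 -0.092   0.05  ]
corner [ 0.4675 -0.0038  0.01  ]
corner [0.6326 0.0046 0.01  ]
corner [ 0.4807 -0.2738  0.01  ]
corner [ 0.6488 -0.2655  0.01  ]
```

```bash
python3 - <<'E'
from h import *
s=state()
print([atz('wrist',(r,c),.055,s) for r,c in [(136.3,252),(176.7,252),(165,227.5),(165,277.5)]])
plan([.495,.225,.17],-11.5,10)
E
```

```text
[array([ 0.55152156, -0.04164474,  0.055     ]), array([ 0.55307991, -0.07143363,  0.055     ]), array([ 0.53461644, -0.06349922,  0.055     ]), array([ 0.57135579, -0.06164332,  0.055     ])]
-0.0041 -0.0314 -0.0010 0.00 -0.00 1.44; -0.0048 -0.0312 -0.0010 0.00 -0.00 1.44; -0.0056 -0.0311 -0.0010 0.00 -0.00 1.44; -0.0064 -0.0310 -0.0010 0.00 -0.00 1.44; -0.0072 -0.0308 -0.0010 0.00 -0.00 1.44; -0.0080 -0.0306 -0.0010 0.00 -0.00 1.44; -0.0087 -0.0304 -0.0010 0.00 -0.00 1.44; -0.0095 -0.0302 -0.0010 0.00 -0.00 1.44; -0.0103 -0.0299 -0.0010 0.00 -0.00 1.44; -0.0110 -0.0296 -0.0010 0.00 -0.00 1.44
```

Request:
step_arm(plan="-0.0041 -0.0314 -0.0010 0 0 1.44; -0.0048 -0.0312 -0.0010 0 0 1.44; -0.0056 -0.0311 -0.0010 0 0 1.44; -0.0064 -0.0310 -0.0010 0 0 1.44; -0.0072 -0.0308 -0.0010 0 0 1.44; -0.0080 -0.0306 -0.0010 0 0 1.44; -0.0087 -0.0304 -0.0010 0 0 1.44; -0.0095 -0.0302 -0.0010 0 0 1.44; -0.0103 -0.0299 -0.0010 0 0 1.44; -0.0110 -0.0296 -0.0010 0 0 1.44")

```text
t: 4.15
tcp_pos: [0.4946, 0.2265, 0.1702]
orientation: [[0.98, -0.199, 0.001], [-0.199, -0.98, 0.0], [0.001, -0.0, -1.0]]
contact_force: [0.5, 0.9, 0.6]
grip_width: 0.998
```

Request:
step_arm(plan="0 0 0 0 0 0; 0 0 0 0 0 0; 0 0 0 0 0 0")

```text
t: 4.45
tcp_pos: [0.4949, 0.2249, 0.1699]
orientation: [[0.98, -0.198, 0.0], [-0.198, -0.98, -0.0], [0.0, 0.0, -1.0]]
contact_force: [0.6, -1.0, -1.2]
grip_width: 0.998
```

```bash
python3 - <<'E'
from h import *
np.set_printoptions(precision=4,suppress=True)
s,im=snap('wrist','w2.png'); print(s['t'],s['tcp_pos'],s['orientation'][:,0],s['contact_force'])
for n,z in [('rack',0),('shim1',.068),('wedge',.008),('wedge_head',.065)]:
    for r in pinpoint('wrist',n)[:3]: print(n,np.round(r['pixel'],1),round(r['conf'],2),atz('wrist',r['pixel'],z,s))
cv2.imwrite('pics/w2b.png',cv2.resize(im[60:360,100:400,::-1],(600,600)))
E
```

```text
4.45 [0.4949 0.2249 0.1699] [ 0.9802 -0.198   0.0001] [ 0.6213 -1.0215 -1.1579]
rack [165.1 248.7] 0.75 [0.4962 0.2346 0.    ]
shim1 [225.4 247.3] 0.87 [0.4888 0.2028 0.068 ]
shim1 [197.1 249.7] 0.63 [0.4951 0.2247 0.068 ]
wedge [109.5 250.7] 0.58 [0.508  0.2837 0.008 ]
wedge_head [130.5 243.8] 0.92 [0.5007 0.2734 0.065 ]
```

View pics/w2b.png

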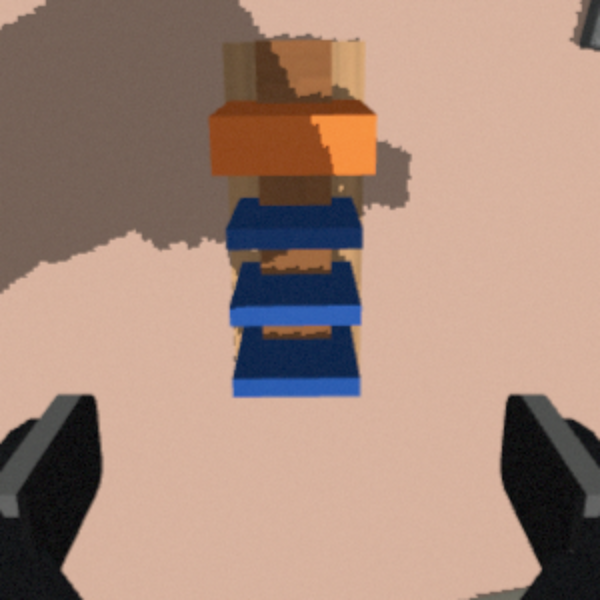

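The rack is aligned with the tool. In the crop, shim tops are at rows 378–396, 306–325 and 228–248 (cols ~232–361), and the wedge top is at rows 115–175 (cols 210–377).

```bash
python3 - <<'E'
from h import *
np.set_printoptions(precision=4,suppress=True)
s=state()
def q(x,y,z): return atz('wrist',(60+y/2-.25,100+x/2-.25),z,s)
for nm,y0,y1,x0,x1,z in [('A',378,396,234,360,.068),('B',306,325,230.5,360.5,.068),('C',228,248,227,362,.068),('W',115,175,210,377,.078)]:
    a=q((x0+x1)/2,y0,z);b=q((x0+x1)/2,y1,z);l=q(x0,(y0+y1)/2,z);r=q(x1,(y0+y1)/2,z)
    print(nm,(a+b+l+r)/4,'thick',np.linalg.norm(a-b),'wid',np.linalg.norm(l-r),'yaw',np.degrees(np.arctan2(*(r-l)[[1,0]])), 'fareedge',a,b)
E
```

```text
A [0.4849 0.1798 0.068 ] thick 0.007810967890921994 wid 0.04955365050670699 yaw -11.499196271445943 fareedge [0.4856 0.1836 0.068 ] [0.4841 0.1759 0.068 ]
B [0.4903 0.2093 0.068 ] thick 0.00771340026561228 wid 0.049451186024230244 yaw -11.492845303121749 fareedge [0.4911 0.213  0.068 ] [0.4895 0.2055 0.068 ]
C [0.4961 0.2391 0.068 ] thick 0.007571920511832276 wid 0.049591572976082916 yaw -11.48641535741768 fareedge [0.4968 0.2428 0.068 ] [0.4953 0.2354 0.068 ]
W [0.5029 0.2734 0.078 ] thick 0.020104172119268342 wid 0.056520277612111924 yaw -11.479258666545217 fareedge [0.5049 0.2831 0.078 ] [0.5008 0.2635 0.078 ]
```

```bash
python3 - <<'E'
from h import *
plan([.485,.1798,.036],-11.4,10)
E
```

```text
-0.0001 0.0046 0.0134 0.00 -0.00 -0.00; -0.0001 0.0046 0.0134 0.00 -0.00 -0.00; -0.0001 0.0046 0.0134 0.00 -0.00 -0.00; -0.0001 0.0046 0.0134 0.00 -0.00 -0.00; -0.0001 0.0046 0.0134 0.00 -0.00 -0.00; -0.0001 0.0046 0.0134 0.00 -0.00 -0.00; -0.0001 0.0046 0.0134 0.00 -0.00 -0.00; -0.0001 0.0046 0.0134 0.00 -0.00 -0.00; -0.0001 0.0046 0.0134 0.00 -0.00 -0.00; -0.0001 0.0046 0.0134 0.00 -0.00 -0.00
```

Horizontal move first, then down and grip.

Request:
step_arm(plan="0 0.0153 0.005 0 0 0; 0 0.0153 0.005 0 0 0; -0.001 0.0154 0.004 0 0 0; 0 0 0.02 0 0 0; 0 0 0.02 0 0 0; 0 0 0.02 0 0 0; 0 0 0.02 0 0 0; 0 0 0.02 0 0 0; 0 0 0.02 0 0 0; 0 0 0 0 0 0")

```text
t: 5.7
tcp_pos: [0.4821, 0.1796, 0.0334]
orientation: [[0.98, -0.198, -0.005], [-0.198, -0.98, -0.001], [-0.005, 0.002, -1.0]]
contact_force: [-0.9, 0.0, 0.8]
grip_width: 1.002
```

Request:
step_arm(plan="0 0 0 0 0 0; 0 0 0 0 0 0; 0 0 0 0 0 0; 0 0 0 0 0 0; 0 0 0 0 0 0; 0 0 0 0 0 0; 0 0 0 0 0 0; 0 0 0 0 0 0", hand=-1, grip_force=30)

```text
t: 6.5
tcp_pos: [0.4858, 0.1811, 0.0373]
orientation: [[0.98, -0.197, 0.003], [-0.197, -0.98, 0.0], [0.003, -0.001, -1.0]]
contact_force: [-0.2, -0.5, 6.0]
grip_width: 0.58
```

Request:
step_arm(plan="0 0 0 0 0 0; 0 0 -0.005 0 0 0; 0 0 -0.01 0 0 0; 0 0 -0.015 0 0 0; 0 0 -0.02 0 0 0; 0 0 -0.02 0 0 0; 0 0 -0.02 0 0 0; 0 0 -0.02 0 0 0; 0 0 0 0 0 0; 0 0 0 0 0 0")

```text
t: 7.5
tcp_pos: [0.4849, 0.1811, 0.1464]
orientation: [[0.98, -0.197, 0.001], [-0.197, -0.98, 0.0], [0.001, -0.0, -1.0]]
contact_force: [0.4, -0.4, -0.9]
grip_width: 0.577
```

```bash
python3 - <<'E'
from h import *
np.set_printoptions(precision=4,suppress=True)
s,im=snap('wrist','w3.png'); print(s['t'],s['tcp_pos'],s['orientation'],s['contact_force'],s['grip_width'])
cv2.imwrite('pics/w3b.png',im[:,:,::-1])
# target TCP above gap: stop face pt, 3deg yaw
a=np.radians(3); ex=np.array([np.cos(a),np.sin(a)]);ey=np.array([-ex[1],ex[0]])
sf=np.array([.5531,-.0714]); print(sf-ey*.008)
plan([*(sf-ey*.008),.15],3,12)
E
```

```text
7.5 [0.4849 0.1811 0.1464] [[ 0.9804 -0.197   0.0012]
 [-0.197  -0.9804  0.0002]
 [ 0.0012 -0.0004 -1.    ]] [ 0.3537 -0.4044 -0.9085] 0.5774817171033327
[ 0.5535 -0.0794]
0.0099 0.0201 -0.0004 0.00 0.00 -1.20; 0.0095 0.0203 -0.0004 0.00 0.00 -1.20; 0.0091 0.0205 -0.0004 0.00 0.00 -1.20; 0.0086 0.0207 -0.0004 0.00 0.00 -1.20; 0.0082 0.0209 -0.0004 0.00 0.00 -1.20; 0.0078 0.0211 -0.0004 0.00 0.00 -1.20; 0.0073 0.0212 -0.0004 0.00 0.00 -1.20; 0.0069 0.0214 -0.0004 0.00 0.00 -1.20; 0.0064 0.0215 -0.0004 0.00 0.00 -1.20; 0.0060 0.0216 -0.0004 0.00 0.00 -1.20
0.0055 0.0218 -0.0004 0.00 0.00 -1.20; 0.0051 0.0219 -0.0004 0.00 0.00 -1.20
```

View pics/w3b.png

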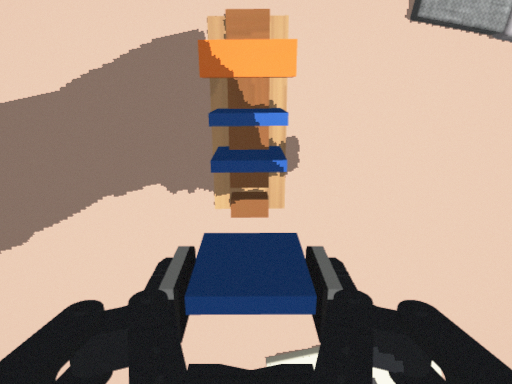

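Held shim: +y face at rows 233–297, top face at rows 297–311, cols ~190–315. I'll check its tilt from the mask before carrying it.

```bash
python3 - <<'E'
from h import *
np.set_printoptions(precision=4,suppress=True)
im=cv2.imread('pics/w3.png').astype(int)
b=(im[:,:,0]-im[:,:,2]>40)&(im[:,:,0]>60)
for r in range(228,316,4):
    c=np.where(b[r,170:340])[0]+170
    print(r,(c.min(),c.max(),im[r,250].tolist()) if len(c) else None)
# predict for vertical shim, top corners
k=calibration('wrist');M=np.linalg.inv(np.array(k['mount']))
for dy in (-.004,.004):
  for z in (-.0307,.0293):
    p=M@np.array([.025,dy,z,1]); print(dy,z,'row',k['cy']-k['fy']*p[1]/-p[2],'halfwidth',k['fx']*p[0]/-p[2])
E
```

```text
228 None
232 None
236 (np.int64(204), np.int64(296), [86, 44, 13])
240 (np.int64(202), np.int64(297), [89, 48, 21])
244 (np.int64(201), np.int64(299), [88, 48, 23])
248 (np.int64(200), np.int64(300), [87, 46, 19])
252 (np.int64(198), np.int64(301), [88, 47, 20])
256 (np.int64(197), np.int64(303), [87, 46, 20])
260 (np.int64(196), np.int64(304), [87, 47, 22])
264 (np.int64(195), np.int64(306), [87, 46, 18])
268 (np.int64(194), np.int64(307), [88, 45, 20])
272 (np.int64(192), np.int64(308), [88, 47, 21])
276 (np.int64(191), np.int64(309), [91, 47, 25])
280 (np.int64(190), np.int64(311), [87, 45, 16])
284 (np.int64(189), np.int64(312), [88, 47, 19])
288 (np.int64(187), np.int64(313), [88, 49, 25])
292 (np.int64(186), np.int64(315), [85, 42, 18])
296 (np.int64(185), np.int64(316), [102, 56, 29])
300 (np.int64(185), np.int64(316), [106, 55, 23])
304 (np.int64(185), np.int64(315), [108, 55, 24])
308 (np.int64(185), np.int64(315), [108, 56, 25])
312 (np.int64(185), np.int64(315), [109, 57, 28])
-0.004 -0.0307 row 291.92610364348906 halfwidth 65.28962826037196
-0.004 0.0293 row 229.82552901216587 halfwidth 45.135317352732706
0.004 -0.0307 row 310.19413173459066 halfwidth 64.12576630264307
0.004 0.0293 row 243.3288607540269 halfwidth 44.576635342182996
```

Request:
step_arm(plan="0.0099 0.0201 -0.0004 0 0 -1.2; 0.0095 0.0203 -0.0004 0 0 -1.2; 0.0091 0.0205 -0.0004 0 0 -1.2; 0.0086 0.0207 -0.0004 0 0 -1.2; 0.0082 0.0209 -0.0004 0 0 -1.2; 0.0078 0.0211 -0.0004 0 0 -1.2; 0.0073 0.0212 -0.0004 0 0 -1.2; 0.0069 0.0214 -0.0004 0 0 -1.2; 0.0064 0.0215 -0.0004 0 0 -1.2; 0.0060 0.0216 -0.0004 0 0 -1.2")

```text
t: 8.55
tcp_pos: [0.5415, -0.0366, 0.1484]
orientation: [[1.0, 0.012, -0.003], [0.012, -1.0, 0.001], [-0.003, -0.001, -1.0]]
contact_force: [-0.3, -0.4, -0.4]
grip_width: 0.577
```

Request:
step_arm(plan="0.0055 0.0218 0 0 0 -1.2; 0.0051 0.0205 0 0 0 -1.2; 0 0 0.015 0 0 0; 0 0 0.015 0 0 0; 0 0 0.01 0 0 0; 0 0 0 0 0 0; 0 0 0 0 0 0; 0 0 0 0 0 0")

```text
t: 9.35
tcp_pos: [0.5542, -0.0779, 0.1105]
orientation: [[0.999, 0.053, 0.001], [0.053, -0.999, -0.0], [0.001, 0.0, -1.0]]
contact_force: [1.1, -0.7, -0.7]
grip_width: 0.574
```

```bash
python3 - <<'E'
from h import *
np.set_printoptions(precision=4,suppress=True)
s,im=snap('wrist','w4.png'); print(s['t'],s['tcp_pos'],s['orientation'],s['contact_force'],s['grip_width'])
cv2.imwrite('pics/w4b.png',cv2.resize(im[100:340,150:350,::-1],(500,600)))
plan([.5538,-.0778,s['tcp_pos'][2]],3,1)
g=im.astype(int).sum(2)//3
print([(r,int(np.median(g[r,238:265]))) for r in range(110,250,2)])
E
```

```text
9.35 [ 0.5542 -0.0779  0.1105] [[ 0.9986  0.0533  0.0009]
 [ 0.0533 -0.9986 -0.0004]
 [ 0.0009  0.0004 -1.    ]] [ 1.0612 -0.7047 -0.6585] 0.5735400829609794
-0.0005 -0.0001 0.0002 0.03 -0.07 0.06
[(110, 133), (112, 132), (114, 133), (116, 132), (118, 132), (120, 132), (122, 132), (124, 133), (126, 132), (128, 132), (130, 132), (132, 133), (134, 132), (136, 133), (138, 132), (140, 133), (142, 133), (144, 133), (146, 133), (148, 122), (150, 82), (152, 83), (154, 84), (156, 84), (158, 84), (160, 90), (162, 106), (164, 107), (166, 107), (168, 106), (170, 104), (172, 88), (174, 48), (176, 46), (178, 46), (180, 46), (182, 46), (184, 46), (186, 46), (188, 45), (190, 46), (192, 44), (194, 46), (196, 47), (198, 78), (200, 102), (202, 104), (204, 104), (206, 104), (208, 107), (210, 132), (212, 132), (214, 103), (216, 87), (218, 87), (220, 87), (222, 87), (224, 86), (226, 87), (228, 87), (230, 87), (232, 80), (234, 43), (236, 44), (238, 43), (240, 44), (242, 43), (244, 44), (246, 43), (248, 43)]
```

View pics/w4b.png

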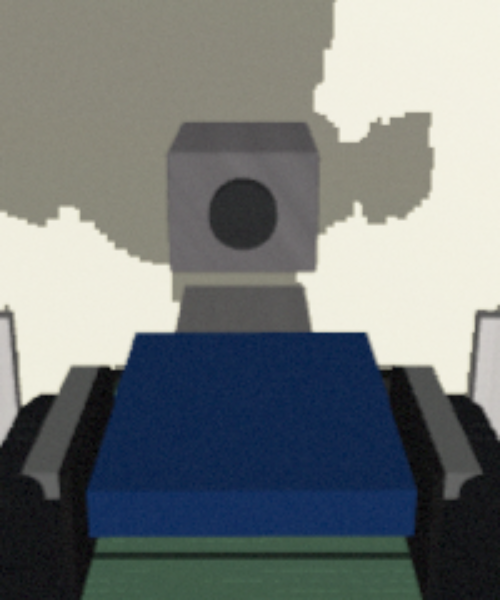

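The shim hangs upright over the gap. The stop's gap edge is at about row 208.5 and the stop is centred about 3 px left of the shim.

```bash
python3 - <<'E'
from h import *
np.set_printoptions(precision=4,suppress=True)
s=state()
def q(x,y,z): return atz('wrist',(100+y/2.5-.3,150+x/2.5-.3),z,s)
R=s['orientation'];p=np.array(s['tcp_pos'])
for n,x,y,z in [('stopL',167,270.5,.055),('stopR',317,270.5,.055),('carr bottomL',183,286,.01),('carr botR',305,286,.01),('shim botL',135,333,p[2]-.0293),('shim botR',367,333,p[2]-.0293),('shim topL',90,490,p[2]+.0307),('topR',416,490,p[2]+.0307)]:
    w=q(x,y,z); print(n,w,'tool',R.T@(w-p))
E
```

```text
stopL [ 0.5342 -0.0717  0.055 ] tool [-0.0198 -0.0073  0.0556]
stopR [ 0.5709 -0.0698  0.055 ] tool [ 0.0169 -0.0073  0.0556]
carr bottomL [ 0.5354 -0.0922  0.01  ] tool [-0.0197  0.0133  0.1006]
carr botR [ 0.5722 -0.0903  0.01  ] tool [0.0171 0.0133 0.1006]
shim botL [ 0.5298 -0.0772  0.0813] tool [-0.0245 -0.0021  0.0293]
shim botR [ 0.5802 -0.0745  0.0813] tool [ 0.026  -0.002   0.0293]
shim topL [ 0.5306 -0.0769  0.1413] tool [-0.0235 -0.0023 -0.0307]
topR [ 0.5797 -0.0743  0.1413] tool [ 0.0256 -0.0022 -0.0307]
```

Request:
step_arm(plan="-0.0023 0 0.005 0 0 0; 0 0 0.012 0 0 0; 0 0 0.012 0 0 0; 0 0 0.012 0 0 0; 0 0 0.012 0 0 0; 0 0 0.008 0 0 0; 0 0 0.004 0 0 0; 0 0 0 0 0 0; 0 0 0 0 0 0; 0 0 0 0 0 0")

```text
t: 10.4
tcp_pos: [0.552, -0.0782, 0.0454]
orientation: [[0.999, 0.053, 0.001], [0.053, -0.999, -0.0], [0.001, 0.0, -1.0]]
contact_force: [-0.3, -0.4, -0.1]
grip_width: 0.579
```

Request:
step_arm(plan="0 0 0.0015 0 0 0; 0 0 0.001 0 0 0; 0 0 0.001 0 0 0; 0 0 0.001 0 0 0; 0 0 0 0 0 0; 0 0 0 0 0 0")

```text
t: 11.0
tcp_pos: [0.5514, -0.0781, 0.0403]
orientation: [[0.999, 0.053, -0.0], [0.053, -0.999, -0.0], [-0.0, 0.0, -1.0]]
contact_force: [-0.9, 0.4, -0.7]
grip_width: 0.576
```

Request:
step_arm(plan="0 0 0.0005 0 0 0; 0 0 0.0005 0 0 0; 0 0 0.0005 0 0 0; 0 0 0 0 0 0; 0 0 0 0 0 0")

```text
t: 11.5
tcp_pos: [0.5515, -0.0781, 0.0393]
orientation: [[0.999, 0.053, 0.0], [0.053, -0.999, -0.0], [0.0, 0.0, -1.0]]
contact_force: [-1.4, 0.8, 5.3]
grip_width: 0.574
```

Request:
step_arm(plan="0 -0.0015 0 0 0 0; 0 -0.0015 0 0 0 0; 0 -0.001 0 0 0 0; 0 -0.0005 0 0 0 0; 0 0 0 0 0 0; 0 0 0 0 0 0")

```text
t: 12.1
tcp_pos: [0.552, -0.074, 0.0393]
orientation: [[0.999, 0.053, 0.001], [0.053, -0.999, -0.001], [0.001, 0.001, -1.0]]
contact_force: [0.8, -1.5, 5.4]
grip_width: 0.576
```

Request:
step_arm(plan="0 -0.0005 0 0 0 0; 0 -0.0005 0 0 0 0; 0 0 0 0 0 0; 0 0 0 0 0 0")

```text
t: 12.5
tcp_pos: [0.5519, -0.0738, 0.0393]
orientation: [[0.999, 0.052, 0.001], [0.052, -0.999, -0.002], [0.001, 0.002, -1.0]]
contact_force: [0.9, -7.0, 4.7]
grip_width: 0.578
```

Request:
step_arm(plan="0 -0.0005 0 0 0 0; 0 -0.0005 0 0 0 0; 0 0 0 0 0 0; 0 0 0 0 0 0")

```text
t: 12.9
tcp_pos: [0.552, -0.0738, 0.0393]
orientation: [[0.999, 0.051, 0.001], [0.051, -0.999, -0.004], [0.001, 0.004, -1.0]]
contact_force: [0.3, -9.7, 3.9]
grip_width: 0.576
```

Request:
step_arm(plan="0 0.0008 -0.0004 0 0 0; 0 0.0006 -0.0004 0 0 0; 0 0 0 0 0 0; 0 0 0 0 0 0")

```text
t: 13.3
tcp_pos: [0.5518, -0.0738, 0.0394]
orientation: [[0.999, 0.052, 0.001], [0.052, -0.999, -0.001], [0.001, 0.001, -1.0]]
contact_force: [2.6, -5.2, -0.1]
grip_width: 0.582
```

Request:
step_arm(plan="0 0 0 0 0 0; 0 0 0 0 0 0; 0 0 0 0 0 0; 0 0 0 0 0 0; 0 0 -0.005 0 0 0; 0 0 -0.01 0 0 0; 0 0 -0.02 0 0 0; 0 0 -0.025 0 0 0; 0 0 -0.025 0 0 0; 0 0 -0.025 0 0 0", hand=1)

```text
t: 14.3
tcp_pos: [0.5513, -0.0729, 0.1517]
orientation: [[0.999, 0.053, 0.001], [0.053, -0.999, -0.0], [0.001, 0.0, -1.0]]
contact_force: [0.5, -1.2, -0.2]
grip_width: 0.999
```

Request:
step_arm(plan="0 0 -0.01 0 0 0; 0 0 0 0 0 0; 0 0 0 0 0 0; 0 0 0 0 0 0")

```text
t: 14.7
tcp_pos: [0.5503, -0.0727, 0.1583]
orientation: [[0.999, 0.053, -0.002], [0.053, -0.999, 0.001], [-0.002, -0.001, -1.0]]
contact_force: [0.1, -0.5, -0.4]
grip_width: 0.998
```

```bash
python3 - <<'E'
from h import *
np.set_printoptions(precision=4,suppress=True)
s,im=snap('wrist','w5.png'); print(s['t'],s['tcp_pos'],s['orientation'][:,0],s['contact_force'],s['grip_width'])
cv2.imwrite('pics/w5b.png',cv2.resize(im[100:300,150:350,::-1],(600,600)))
plan([.503,.2734,.16],-11.3,12)
E
```

```text
14.7 [ 0.5503 -0.0727  0.1583] [ 0.9986  0.053  -0.0023] [ 0.0854 -0.5369 -0.3932] 0.9980019757267531
-0.0024 -0.0290 -0.0001 -0.00 0.01 1.19; -0.0030 -0.0290 -0.0001 -0.00 0.01 1.19; -0.0036 -0.0289 -0.0001 -0.00 0.01 1.19; -0.0042 -0.0288 -0.0001 -0.00 0.01 1.19; -0.0048 -0.0287 -0.0001 -0.00 0.01 1.19; -0.0054 -0.0286 -0.0001 -0.00 0.01 1.19; -0.0060 -0.0285 -0.0001 -0.00 0.01 1.19; -0.0066 -0.0284 -0.0001 -0.00 0.01 1.19; -0.0072 -0.0282 -0.0001 -0.00 0.01 1.19; -0.0078 -0.0281 -0.0001 -0.00 0.01 1.19
-0.0084 -0.0279 -0.0001 -0.00 0.01 1.19; -0.0089 -0.0277 -0.0001 -0.00 0.01 1.19
```

View pics/w5b.png

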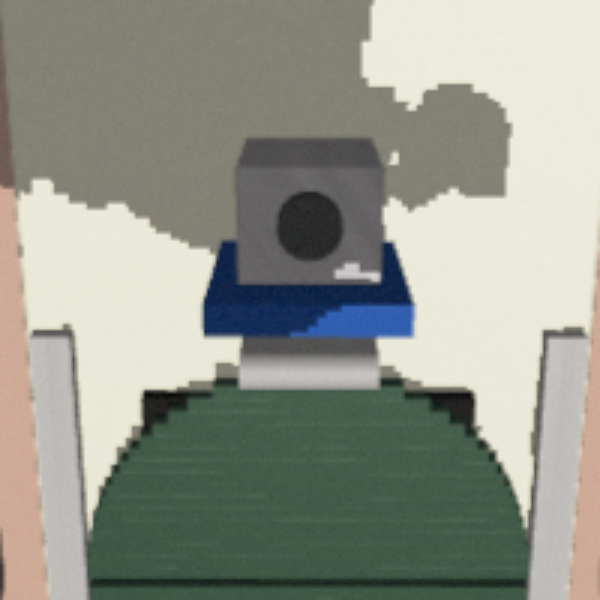

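The shim stands upright against the stop and is centred (crop rows 303–337, cols 204–413), with the gap to the carriage still free. Next is the wedge.

Request:
step_arm(plan="-0.0024 -0.0290 0 0 0 1.19; -0.0030 -0.0290 0 0 0 1.19; -0.0036 -0.0289 0 0 0 1.19; -0.0042 -0.0288 0 0 0 1.19; -0.0048 -0.0287 0 0 0 1.19; -0.0054 -0.0286 0 0 0 1.19; -0.0060 -0.0285 0 0 0 1.19; -0.0066 -0.0284 0 0 0 1.19; -0.0072 -0.0282 0 0 0 1.19; -0.0078 -0.0281 0 0 0 1.19")

```text
t: 15.75
tcp_pos: [0.5108, 0.2166, 0.1585]
orientation: [[0.988, -0.155, -0.002], [-0.155, -0.988, -0.001], [-0.002, 0.001, -1.0]]
contact_force: [0.3, -0.5, 0.7]
grip_width: 1.002
```

Request:
step_arm(plan="-0.0084 -0.0279 0 0 0 1.19; -0.0089 -0.0277 0 0 0 1.19; 0 0 0 0 0 0; 0 0 0 0 0 0; 0 0 0 0 0 0")

```text
t: 16.25
tcp_pos: [0.5036, 0.2725, 0.1589]
orientation: [[0.981, -0.195, -0.001], [-0.195, -0.981, -0.001], [-0.001, 0.001, -1.0]]
contact_force: [-1.4, 0.3, -1.7]
grip_width: 1.0
```

```bash
python3 - <<'E'
from h import *
np.set_printoptions(precision=4,suppress=True)
s,im=snap('wrist','w6.png'); print(s['t'],s['tcp_pos'],s['orientation'])
h=cv2.cvtColor(im,cv2.COLOR_RGB2HSV)
m=((h[:,:,0]<16)&(h[:,:,1]>200)&(h[:,:,2]>120)).astype(np.uint8)
n,l,st,_=cv2.connectedComponentsWithStats(m); i=1+st[1:,4].argmax(); x,y,w,hh,a=st[i]; print(x,y,w,hh,a)
print([(r,int((l[r]==i).sum())) for r in range(y,y+hh,3)])
R=s['orientation'];p=np.array(s['tcp_pos'])
print(R.T@(np.array([.503,.2734,.078])-p))
for r,c in [(y+hh-.5,x),(y+hh-.5,x+w)]: print(R.T@(atz('wrist',(r,c),.078,s)-p))
E
```

```text
16.25 [0.5036 0.2725 0.1589] [[ 0.9807 -0.1954 -0.0012]
 [-0.1954 -0.9807 -0.0009]
 [-0.001   0.0011 -1.    ]]
207 190 81 29 1331
[(190, 3), (193, 55), (196, 56), (199, 48), (202, 54), (205, 52), (208, 45), (211, 37), (214, 31), (217, 30)]
[-0.0007 -0.0009  0.0809]
[-0.0295  0.0091  0.081 ]
[0.0269 0.0091 0.0809]
```

Request:
step_arm(plan="-0.001 -0.0009 0.012 0 0 0; 0 0 0.015 0 0 0; 0 0 0.015 0 0 0; 0 0 0.015 0 0 0; 0 0 0.015 0 0 0; 0 0 0.015 0 0 0; 0 0 0.012 0 0 0; 0 0 0.0086 0 0 0; 0 0 0.005 0 0 0; 0 0 0 0 0 0")

```text
t: 17.3
tcp_pos: [0.5027, 0.274, 0.0464]
orientation: [[0.981, -0.195, -0.001], [-0.195, -0.981, -0.0], [-0.001, 0.001, -1.0]]
contact_force: [0.1, -0.1, 0.4]
grip_width: 1.001
```

Request:
step_arm(plan="0 0 0 0 0 0; 0 0 0 0 0 0; 0 0 0 0 0 0; 0 0 0 0 0 0; 0 0 0 0 0 0; 0 0 0 0 0 0; 0 0 0 0 0 0; 0 0 0 0 0 0; 0 0 0 0 0 0", hand=-1, grip_force=100)

```text
t: 18.2
tcp_pos: [0.5039, 0.2746, 0.0483]
orientation: [[0.981, -0.195, 0.002], [-0.195, -0.981, 0.0], [0.002, -0.001, -1.0]]
contact_force: [-1.7, -1.8, 6.0]
grip_width: 0.638
```

Request:
step_arm(plan="0 0 -0.005 0 0 0; 0 0 -0.01 0 0 0; 0 0 -0.015 0 0 0; 0 0 -0.02 0 0 0; 0 0 -0.02 0 0 0; 0 0 -0.02 0 0 0; 0 0 -0.02 0 0 0; 0 0 0 0 0 0; 0 0 0 0 0 0; 0 0 0 0 0 0")

```text
t: 19.2
tcp_pos: [0.5024, 0.2741, 0.156]
orientation: [[0.981, -0.195, -0.002], [-0.195, -0.981, -0.001], [-0.001, 0.001, -1.0]]
contact_force: [0.4, -0.0, -1.0]
grip_width: 0.636
```

```bash
python3 - <<'E'
from h import *
np.set_printoptions(precision=4,suppress=True)
s,im=snap('wrist','w7.png'); print(s['t'],s['tcp_pos'],s['orientation'],s['contact_force'],s['grip_width'])
k=calibration('wrist');M=np.linalg.inv(np.array(k['mount']))
def pr(x,y,z):
    p=M@np.array([x,y,z,1]); return [round(float(v),1) for v in (k['cy']-k['fy']*p[1]/-p[2],k['cx']+k['fx']*p[0]/-p[2])]
o=im.copy()
# expected: flat face tool y=-.010, bottom z=+.0383, top z=-.0317
for q in [(-.028,-.01,.0383),(.028,-.01,.0383),(-.028,-.01,-.0317),(.028,-.01,-.0317),(-.028,.01,-.0317),(.028,.01,-.0317)]:
    r,c=pr(*q); print(q,r,c); cv2.circle(o,(int(c),int(r)),2,(0,255,0),-1)
cv2.imwrite('pics/w7b.png',o[:,:,::-1])
e=np.array([np.cos(np.radians(3)),np.sin(np.radians(3))]);ey=np.array([-e[1],e[0]])
t=np.array([.5520,-.0738])-ey*.0; print(t)
plan([.5526,-.0906,.16],3,14)
E
```

```text
19.2 [0.5024 0.2741 0.156 ] [[ 0.9808 -0.195  -0.0017]
 [-0.195  -0.9808 -0.0007]
 [-0.0015  0.001  -1.    ]] [ 0.392  -0.0189 -0.9708] 0.636257523358092
(-0.028, -0.01, 0.0383) 213.8 199.4
(0.028, -0.01, 0.0383) 213.7 299.0
(-0.028, -0.01, -0.0317) 279.3 172.7
(0.028, -0.01, -0.0317) 279.2 325.0
(-0.028, 0.01, -0.0317) 325.3 176.2
(0.028, 0.01, -0.0317) 325.1 321.7
[ 0.552  -0.0738]
0.0086 0.0248 -0.0003 0.00 0.01 -1.02; 0.0082 0.0250 -0.0003 0.00 0.01 -1.02; 0.0077 0.0251 -0.0003 0.00 0.01 -1.02; 0.0073 0.0253 -0.0003 0.00 0.01 -1.02; 0.0068 0.0254 -0.0003 0.00 0.01 -1.02; 0.0064 0.0255 -0.0003 0.00 0.01 -1.02; 0.0059 0.0256 -0.0003 0.00 0.01 -1.02; 0.0055 0.0257 -0.0003 0.00 0.01 -1.02; 0.0050 0.0258 -0.0003 0.00 0.01 -1.02; 0.0045 0.0259 -0.0003 0.00 0.01 -1.02
0.0041 0.0260 -0.0003 0.00 0.01 -1.02; 0.0036 0.0260 -0.0003 0.00 0.01 -1.02; 0.0032 0.0261 -0.0003 0.00 0.01 -1.02; 0.0027 0.0262 -0.0003 0.00 0.01 -1.02
```

View pics/w7b.png

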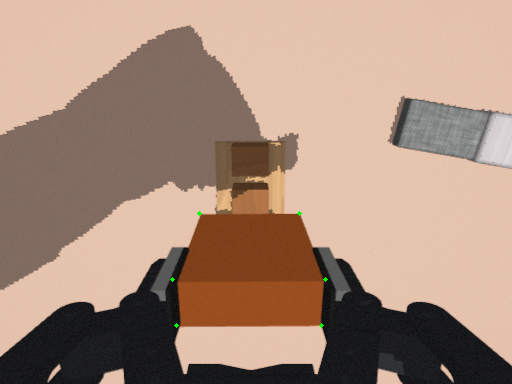

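The wedge is held as modelled: bottom edge at row 214, top edges at rows 280 and 325, all on the predicted dots. Next I'll carry it over the gap.

Request:
step_arm(plan="0.0086 0.0248 0 0 0 -1.02; 0.0082 0.0250 0 0 0 -1.02; 0.0077 0.0251 0 0 0 -1.02; 0.0073 0.0253 0 0 0 -1.02; 0.0068 0.0254 0 0 0 -1.02; 0.0064 0.0255 0 0 0 -1.02; 0.0059 0.0256 0 0 0 -1.02; 0.0055 0.0257 0 0 0 -1.02; 0.0050 0.0258 0 0 0 -1.02; 0.0045 0.0259 0 0 0 -1.02")

```text
t: 20.25
tcp_pos: [0.5384, 0.013, 0.1559]
orientation: [[1.0, -0.018, -0.002], [-0.018, -1.0, 0.0], [-0.002, -0.0, -1.0]]
contact_force: [0.6, -0.7, -0.6]
grip_width: 0.635
```

Request:
step_arm(plan="0.0041 0.0260 0 0 0 -1.02; 0.0036 0.0260 0 0 0 -1.02; 0.0032 0.0261 0 0 0 -1.02; 0.0037 0.0272 0 0 0 -1.02; 0 0 0.01 0 0 0; 0 0 0.01 0 0 0; 0 0 0 0 0 0; 0 0 0 0 0 0; 0 0 0 0 0 0")

```text
t: 21.15
tcp_pos: [0.5546, -0.0903, 0.1372]
orientation: [[0.999, 0.054, -0.0], [0.054, -0.999, 0.0], [-0.0, -0.0, -1.0]]
contact_force: [-0.7, -0.8, -0.1]
grip_width: 0.635
```

```bash
python3 - <<'E'
from h import *
np.set_printoptions(precision=4,suppress=True)
s,im=snap('wrist','w8.png'); print(s['t'],s['tcp_pos'],s['orientation'],s['contact_force'],s['grip_width'])
cv2.imwrite('pics/w8b.png',cv2.resize(im[100:300,150:350,::-1],(600,600)))
plan([.5538,-.0915,s['tcp_pos'][2]],3,1)
E
```

```text
21.15 [ 0.5546 -0.0903  0.1372] [[ 0.9985  0.0542 -0.0001]
 [ 0.0542 -0.9985  0.    ]
 [-0.0001 -0.     -1.    ]] [-0.6572 -0.8172 -0.0748] 0.6353833055816851
-0.0010 0.0010 0.0003 0.01 -0.03 0.10
```

View pics/w8b.png

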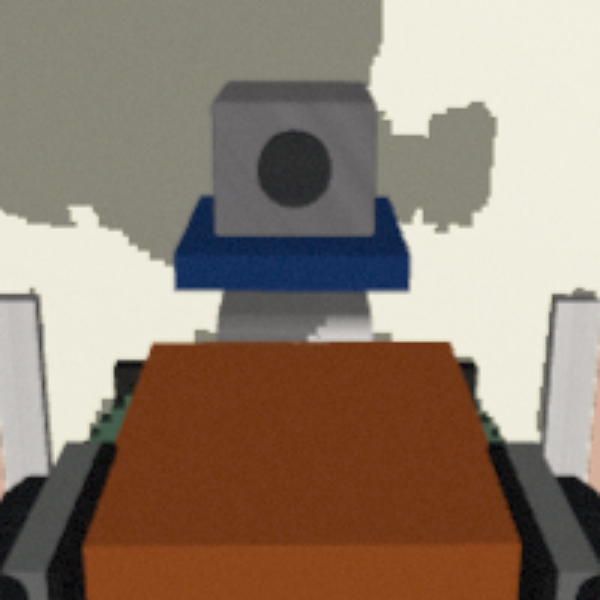

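```bash
python3 - <<'E'
from h import *
np.set_printoptions(precision=4,suppress=True)
s=state();R=s['orientation'];p=np.array(s['tcp_pos'])
def q(n,x,y,z):
    w=atz('wrist',(100+y/3-.33,150+x/3-.33),z,s); print(n,w,'tool',R.T@(w-p))
q('shim-y L',176,290,.07);q('R',410,290,.07);q('carr L',219,318,.05);q('R',371,318,.05)
q('w bot L',152,343,p[2]-.0383);q('R',450,343,p[2]-.0383);q('wtop L',85,545,p[2]+.0317);q('wtop R',520,545,p[2]+.0317);q('stopedge',294,236,.055)
E
```

```text
shim-y L [ 0.5282 -0.0809  0.07  ] tool [-0.026  -0.011   0.0674]
R [ 0.5782 -0.0782  0.07  ] tool [ 0.024  -0.011   0.0674]
carr L [ 0.5363 -0.0936  0.05  ] tool [-0.0186  0.0021  0.0874]
R [ 0.5722 -0.0917  0.05  ] tool [0.0172 0.0021 0.0874]
w bot L [ 0.5271 -0.0823  0.0991] tool [-0.0272 -0.0097  0.0383]
R [ 0.5829 -0.0793  0.0991] tool [ 0.0286 -0.0096  0.0383]
wtop L [ 0.5285 -0.0829  0.1691] tool [-0.0258 -0.009  -0.0317]
wtop R [ 0.5818 -0.08    0.1691] tool [ 0.0276 -0.0089 -0.0317]
stopedge [ 0.5529 -0.0714  0.055 ] tool [-0.0009 -0.0191  0.0824]
```

Request:
step_arm(plan="-0.0015 0.001 0.006 0 0 0; 0 0 0.012 0 0 0; 0 0 0.012 0 0 0; 0 0 0.012 0 0 0; 0 0 0.01 0 0 0; 0 0 0.006 0 0 0; 0 0 0.004 0 0 0; 0 0 0 0 0 0; 0 0 0 0 0 0; 0 0 0 0 0 0")

```text
t: 22.2
tcp_pos: [0.5531, -0.0919, 0.0753]
orientation: [[0.999, 0.053, -0.0], [0.053, -0.999, 0.0], [-0.0, -0.0, -1.0]]
contact_force: [-1.5, 3.6, -0.2]
grip_width: 0.642
```

Request:
step_arm(plan="0 -0.0005 0 0 0 0; 0 -0.0005 0 0 0 0; 0 -0.0005 0 0 0 0; 0 0 0 0 0 0; 0 0 0 0 0 0")

```text
t: 22.7
tcp_pos: [0.5535, -0.0912, 0.0753]
orientation: [[0.999, 0.053, 0.001], [0.053, -0.999, -0.001], [0.001, 0.001, -1.0]]
contact_force: [-0.3, -0.1, -0.6]
grip_width: 0.636
```

Request:
step_arm(plan="0 -0.0005 0 0 0 0; 0 -0.0005 0 0 0 0; 0 0 0 0 0 0; 0 0 0 0 0 0; 0 0 0 0 0 0")

```text
t: 23.2
tcp_pos: [0.5531, -0.0898, 0.0751]
orientation: [[0.999, 0.053, 0.0], [0.053, -0.999, -0.0], [0.0, 0.0, -1.0]]
contact_force: [-0.1, -0.3, -0.5]
grip_width: 0.638
```

Request:
step_arm(plan="0 -0.0005 0 0 0 0; 0 -0.0005 0 0 0 0; 0 0 0 0 0 0; 0 0 0 0 0 0")

```text
t: 23.6
tcp_pos: [0.553, -0.0888, 0.0751]
orientation: [[0.999, 0.053, 0.0], [0.053, -0.999, -0.0], [0.0, 0.0, -1.0]]
contact_force: [0.3, -0.1, -0.8]
grip_width: 0.633
```

Request:
step_arm(plan="0 -0.0005 0 0 0 0; 0 0 0 0 0 0; 0 0 0 0 0 0")

```text
t: 23.9
tcp_pos: [0.553, -0.0886, 0.0751]
orientation: [[0.999, 0.053, 0.0], [0.053, -0.999, -0.001], [0.0, 0.001, -1.0]]
contact_force: [-0.3, -1.6, -0.4]
grip_width: 0.641
```

Request:
step_arm(plan="0 -0.0005 0 0 0 0; 0 0 0 0 0 0; 0 0 0 0 0 0")

```text
t: 24.2
tcp_pos: [0.553, -0.0883, 0.0751]
orientation: [[0.999, 0.053, 0.0], [0.053, -0.999, -0.001], [-0.0, 0.001, -1.0]]
contact_force: [0.2, -4.7, -1.4]
grip_width: 0.638
```

Request:
step_arm(plan="0 -0.0005 0 0 0 0; 0 0 0 0 0 0; 0 0 0 0 0 0")

```text
t: 24.5
tcp_pos: [0.553, -0.0882, 0.0752]
orientation: [[0.999, 0.052, 0.0], [0.052, -0.999, -0.002], [-0.0, 0.002, -1.0]]
contact_force: [-0.1, -6.2, -1.2]
grip_width: 0.635
```

Request:
step_arm(plan="0 0.0005 0.002 0 0 0; 0 0 0.003 0 0 0; 0 0 0.003 0 0 0; 0 0 0 0 0 0; 0 0 0 0 0 0")

```text
t: 25.0
tcp_pos: [0.5536, -0.0882, 0.0671]
orientation: [[0.999, 0.053, 0.001], [0.053, -0.999, -0.001], [0.001, 0.001, -1.0]]
contact_force: [1.1, -5.4, -1.0]
grip_width: 0.637
```

Request:
step_arm(plan="0 0 0.001 0 0 0; 0 0 0.001 0 0 0; 0 0 0.001 0 0 0; 0 0 0 0 0 0; 0 0 0 0 0 0")

```text
t: 25.5
tcp_pos: [0.5538, -0.0882, 0.0648]
orientation: [[0.999, 0.053, 0.002], [0.053, -0.999, -0.001], [0.002, 0.001, -1.0]]
contact_force: [-0.4, -4.9, 5.4]
grip_width: 0.639
```

Request:
step_arm(plan="0 0 0.001 0 0 0; 0 0 0.001 0 0 0; 0 0 0 0 0 0; 0 0 0 0 0 0")

```text
t: 25.9
tcp_pos: [0.5538, -0.0882, 0.0629]
orientation: [[0.999, 0.053, 0.002], [0.053, -0.999, -0.001], [0.002, 0.001, -1.0]]
contact_force: [0.0, -4.3, 4.4]
grip_width: 0.637
```

Request:
step_arm(plan="0 0 0.001 0 0 0; 0 0 0.001 0 0 0; 0 0 0 0 0 0; 0 0 0 0 0 0")

```text
t: 26.3
tcp_pos: [0.5538, -0.0881, 0.0609]
orientation: [[0.999, 0.053, 0.002], [0.053, -0.999, -0.001], [0.002, 0.001, -1.0]]
contact_force: [-0.1, -5.4, 5.2]
grip_width: 0.638
```

Request:
step_arm(plan="0 0 0.001 0 0 0; 0 0 0.001 0 0 0; 0 0 0 0 0 0; 0 0 0 0 0 0")

```text
t: 26.7
tcp_pos: [0.554, -0.088, 0.0601]
orientation: [[0.999, 0.053, 0.003], [0.053, -0.999, -0.001], [0.003, 0.001, -1.0]]
contact_force: [-1.9, -3.2, 13.7]
grip_width: 0.638
```

Request:
step_arm(plan="0 0 0.001 0 0 0; 0 0 0 0 0 0; 0 0 0 0 0 0")

```text
t: 27.0
tcp_pos: [0.5541, -0.0879, 0.0598]
orientation: [[0.999, 0.053, 0.003], [0.053, -0.999, -0.001], [0.003, 0.001, -1.0]]
contact_force: [-4.4, -2.1, 18.8]
grip_width: 0.638
```

Request:
step_arm(plan="0 0 0.001 0 0 0; 0 0 0 0 0 0; 0 0 0 0 0 0; 0 0 0 0 0 0")

```text
t: 27.4
tcp_pos: [0.5542, -0.0879, 0.0595]
orientation: [[0.999, 0.053, 0.004], [0.053, -0.999, -0.001], [0.004, 0.001, -1.0]]
contact_force: [-4.6, -1.7, 22.8]
grip_width: 0.636
```

```bash
python3 - <<'E'
from h import *
np.set_printoptions(precision=4,suppress=True)
a=snap('scene')[1];b=snap('side')[1];s,w=snap('wrist','w9.png')
print(s['t'],s['tcp_pos'],s['orientation'],s['contact_force'],s['grip_width'])
f=lambda im,r,c,h,wd:cv2.resize(im[r:r+h,c:c+wd],(400,400),interpolation=cv2.INTER_CUBIC)
cv2.imwrite('pics/e.png',np.hstack([f(a,190,90,130,130),f(b,120,240,130,130)])[:,:,::-1])
cv2.imwrite('pics/w9b.png',w[:,:,::-1])
E
```

```text
27.5 [ 0.5542 -0.0879  0.0595] [[ 0.9986  0.053   0.0038]
 [ 0.053  -0.9986 -0.0013]
 [ 0.0037  0.0015 -1.    ]] [-5.1734 -0.8118 22.514 ] 0.6386065869468851
```

View pics/e.png

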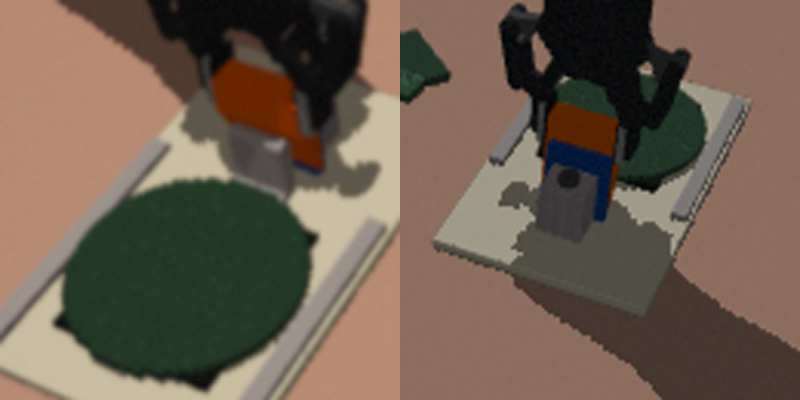

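The seam line has vanished in the scene view (disc uninterrupted, left crop). The side view shows the shim between stop and wedge, with the wedge held. I'll check numerically for slip in the grip and for the seam.

```bash
python3 - <<'E'
from h import *
for f in ('w7.png','w8.png','w9.png'):
    im=cv2.imread('pics/'+f); h=cv2.cvtColor(im,cv2.COLOR_BGR2HSV); m=(h[:,:,0]<16)&(h[:,:,1]>190)&(h[:,:,2]>70)
    v=h[:,230:270,2].mean(1); d=np.diff(v)
    rr=np.where(m[:,230:270].mean(1)>.6)[0]; rr=rr[rr>200]; print(f,rr.min(),rr.max(),'edge',270+d[270:290].argmax(), 'cols@300',np.where(m[300])[0][[0,-1]])
im=cv2.imread('pics/w9.png').astype(int).sum(2)//3
print([int(x) for x in np.median(im[325:384,235:265],1)])
s=state();print(s['t'],s['contact_force'],s['tcp_pos'])
E
```

```text
w7.png 215 324 edge 281 cols@300 [179 322]
w8.png 215 325 edge 281 cols@300 [179 322]
w9.png 257 325 edge 281 cols@300 [180 322]
[79, 80, 76, 77, 78, 79, 78, 76, 76, 76, 77, 76, 76, 76, 76, 76, 76, 75, 76, 75, 77, 79, 74, 76, 75, 76, 77, 79, 76, 75, 75, 77, 82, 76, 75, 75, 78, 84, 76, 76, 76, 76, 72, 60, 24, 22, 22, 20, 21, 19, 18, 19, 20, 20, 20, 20, 21, 22, 21]
27.55 [-5.01209355 -1.2188109  23.04570098] [ 0.55415418 -0.08789521  0.05951568]
```

Request:
step_arm(plan="0 0 0.001 0 0 0; 0 0 0 0 0 0; 0 0 0 0 0 0; 0 0 0 0 0 0; 0 0 0 0 0 0")

```text
t: 28.05
tcp_pos: [0.5543, -0.0878, 0.0593]
orientation: [[0.999, 0.053, 0.004], [0.053, -0.999, -0.001], [0.004, 0.002, -1.0]]
contact_force: [-6.9, -0.1, 28.8]
grip_width: 0.635
```

```bash
python3 -c "
from h import *
s=state();print(s['t'],s['contact_force'],s['grip_width'],s['tcp_pos']);print(close_job())"
```

```text
28.05 [-6.85543311 -0.09232451 28.83969182] 0.6346409637567434 [ 0.55425472 -0.08782684  0.05930164]
the job is handed in; nothing more can be done
None
```

I handed the job in at t = 28 s of the 72 s allowed, with the wedge still gripped and pressed in place. One blue shim stands against the stop and the two spares stayed in the rack.

- **Shim count:** I measured a closed gap of about 23.2–23.6 mm, which takes one shim plus about 15 mm of wedge. The trained networks' points gave an open gap about 3 mm wider (23.3 mm against my 20.2–20.6 mm). I trusted the image edges, because the stop and jig sizes measured from them agreed with the sizes given.
- **Shim:** I lowered it to the floor and pushed it back until it touched the stop. A picture after release showed it upright and centred.
- **Wedge:** I brought the flat face against the shim and pushed down. Vertical force stayed near 5 N while the carriage slid shut. It then rose from 5 to 29 N over about 1.6 mm of tool travel, with only 0.2 mm on the last step, so I stopped there.
- **Last checks:** The seam line was gone in the scene and wrist views, and the wedge had not slipped in the grip. The last reading was 28.8 N down with about 7 N of sideways force. I took no new picture after the final 1 mm push.
- **Bystanders:** The arm did not go near the jar, brush or fragment. I did not check their final positions in a picture.

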